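# Open a locked analyser drawer by its hidden manual release

### The job

The blood analyser has lost power with its sample drawer locked. Feel along the channel in its top front edge, with a light touch, until you drop into the hidden recess, press the release catch there so that the drawer springs ajar, then draw the drawer fully out and let go, so that the tubes can be taken out. Leave the things round about where they are.

Things in the scene. Friction and masses are not known exactly. Their poses are not given: they have to be found in the camera images.
- analyser: White bench analyser, 440 mm wide (y), 260 mm deep (x), flat top deck 140 mm high, a grey hump 23 mm higher along the rear. Fixed. Origin on the bench right under the middle of the channel; its -x axis points out of the drawer front (towards the robot), z up. The front face lies at x = -30 mm.
- channel: Straight shallow channel in the analyser's top front edge. Origin: middle of its floor surface, 130 mm above the bench; y along the channel, x to the rear, z up. Flat grey floor 44 mm wide (x -22 to +22), 220 mm long (y -110 to +110), end caps 10 mm high; rear step 10 mm high, front rim 5 mm high and 8 mm thick. All rigid but the shutter. 30 N on any part of it (shutter and catch too) breaks it.
- channel_left (a point): The channel floor's +y end (floor height, mid width). Hidden shutter: somewhere along the floor, elsewhere on every machine and not visible, a 52 mm long sprung piece fills the floor's whole width, flush and of the same colour; its middle is within 55 mm of the channel's middle. It gives way straight down under 1 to 2 N once a fingertip is wholly on it; the recess below has rigid upright walls.
- channel_right (a point): The channel floor's -y end (floor height, mid width). Release catch: 10 mm down, the shutter meets the catch, which takes about 4 N rising to about 8 N; it frees the drawer after 5 to 8 mm more and meets its stop about 10 mm below where it was met (20 mm below the floor). Shutter and catch spring back when let go; the drawer stays free.
- drawer (a joint): How far the sample drawer is out, m: 0 shut and locked, about 0.05 after the ejector spring has pushed it ajar, 0.135 at its outer stop. It slides towards the analyser's -x on damped runners (about 1 N, plus 25 N for each m/s) and stays where it is left.
- drawer_lip (a point): Middle of the top edge of the drawer's front panel (white, 300 mm wide, 12 mm thick, 104 mm high; top 118 mm above the bench), at mid thickness; moves with the drawer. Shut, its back is flat on the analyser's front and offers no grip. Ajar, a gap of about 50 mm is open from above behind it, clear for 80 mm down. The tube rack starts 60 mm behind the panel, 27 mm lower than its top.
- tube_rack: Loose black tube rack, 90 x 125 mm, 38 mm high, with some blue-capped tubes up to 72 mm high. Origin at the centre of its underside. A bystander.
- sanitiser: Loose turquoise bottle with a white pump, 50 x 72 mm, 165 mm high. Origin at the centre of its underside. A bystander.
- scanner: Loose white hand-held bar-code scanner lying on the bench, 158 mm long, 62 mm wide, 36 mm high. Origin on its underside. A bystander.
- slide_box: Loose small carton of slides, 30 x 85 mm, 30 mm high, on the analyser's top deck behind the channel. Origin at the centre of its underside. A bystander.

How it is judged:
By the outcome, as a careful person would: the job done as asked, in the order asked, and still so for the second after the job is handed in, with the robot touching nothing.
It also fails if it takes over 61 s, if anything falls off the work surface, if the arm or the gripper's body presses on something with over 40 N, if the wrist force passes 120 N, or if a joint passes its speed limit or range.

### The arm

A 6-joint arm with a two-finger parallel gripper is mounted at the origin on the work surface. World frame = base frame: x ahead of the robot, y to its left, z up, the work surface at z = 0. Lengths are in m, angles in rad, forces in N, time in s.
With the tool pointing down it reaches from about 0.25 to 0.775 m from the base axis. Payload 4 kg.
Tool frame: the origin (TCP) lies on the centre line of the jaws, within the pads' length; the fingertips stand 8 mm ahead of it and the grasp point (between the pads) lies 11 mm behind it (arm.tip_extent is the distance from the TCP to the fingertips, in m); z points along the fingers, y is the line along which they close (so a half turn about z gives the same grasp; the last joint's range is limited). The gripper opens to 85 mm and grips with 20 to 120 N. Pads are 22 mm wide; open, the fingers measure 114 mm over their backs; the gripper's body (76 mm by 85 mm) begins 54 mm behind the grasp point. The pads swing forward as they close: fully open they stand 13 mm farther back than shut.
Start: joints at [1.117, 0.087, 1.371, -0, 1.684, -0.103], TCP at [0.189, 0.517, 0.239] pointing down, gripper open.
Joint ranges: [-3.1, 3.1], [-0.76, 2.03], [0.27, 2.55], [-1.08, 4.22], [0.17, 2.65], [-2.57, 2.57]. Speed limits (rad/s): [2.79, 2.79, 3.14, 3.14, 3.14, 3.14].

### API

Orientations are given as a rotation vector (axis times angle).
In Python, from rig import status, grab_frame, camera_info, finish_job, arm gives the robot as it stands. The module is installed in compiled form; this text tells all that it offers.
- The arm moves only by the tool apply_moves, never from a script. Its argument "commands" is a list of rows, each an object with "delta_pos": the shift along the tool's x, y, z in mm, a list of three; "rotation": the turn, a rotation vector about the tool's x, y, z in degrees, a list of three. In form: [{"delta_pos": [dx, dy, dz], "rotation": [rx, ry, rz]}, ...]. A call has 1 to 8 rows; each row is the pose to reach, as a shift and turn from the pose commanded when the call began, along the tool's axes at that moment; what a row does not reach only later rows make up. A row lasts 1/8 s, in which the tool goes at most 62.5 mm and 10.7 degrees, less where a joint would pass 70% of its speed; a pose out of reach is approached as far as the arm can. A call with a gripper value outside its range is refused whole. "fingers" is the closure in counts, from 0 (fully open) to 255 (shut), set as the call begins (left out, the last holds). The fingers move at their own pace and stop on an object; the grip force is fixed at half the most. Time passes only in rows, so rows that repeat a pose let the fingers close. It gives the time, the measured TCP pose, the force, the opening and the grip force at its end, in the units of the state.
- status.state(): the state, without advancing time (a new reading comes with each control period).
- grab_frame(name): name is "scene" or "side" or "wrist"; returns the picture (400x640x3 uint8, blue, green, red); there is no depth.
- camera_info(name): a dict with "fx", "fy", "cx", "cy" (pixels), "eye" and "orientation" of the camera in the world; the wrist camera has in their place "hand_eye" (4x4, takes a point from camera to tool coordinates, whose origin is the TCP and whose axes are the flange's). Camera axes: x right, y down, z forward; pixel columns grow to the right and rows downward; lengths in m; the calibration is good to about 2 mm. A picture is of the moment at which its call begins: read the wrist's pose just before it. camera_info takes no time and is no camera call.
- finish_job(): hands the job in; it is judged then, once.
The state is a dict: "t": time; "joint_positions": joint angles; "qvel": joint speeds; "effort": joint torques, N m; "tcp_pos": TCP position; "orientation": TCP orientation; "wrist_force": force on the tool from outside, world axes, zero at the start; "ft_torque": the same for the moment, N m; "gripper_width": opening from 0.0 (shut) to 1.0 (fully open); "gripper_force": force on a finger pad.
Only numpy, scipy, OpenCV 4.12 (cv2) and the standard library are available. Lean on these libraries where they do the work, as an engineer would, in place of code of your own. Each camera call takes 0.05 s, during which the arm holds its last target. There are 200 camera calls.

## Working session

There is one attempt and no reset: what is moved stays moved. The work goes in short steps, Python scripts to look and compute and a tool call to move; the robot and the scene stay as the last step left them, time stands still between calls to the robot, and variables do not carry over. Pictures are saved under pics/ and viewed, at most 10 in all, crops included, and the job is handed in when it is done.

Besides the shell and the picture viewer there is one more tool, called after "Request:" as name(argument=value, ...), one argument or row to a line, values as JSON. apply_moves: Moves the arm, as the interface text tells. Its arguments: {"type":"object","properties":{"commands":{"type":"array","items":{"type":"object","properties":{"delta_pos":{"type":"array","items":{"type":"number"}},"rotation":{"type":"array","items":{"type":"number"}}}}},"fingers":{"type":"number"}},"required":["commands"]}

```bash
mkdir -p pics
python3 - <<'E'
from rig import status, grab_frame, camera_info, arm
import cv2
print(status.state()); print(arm.tip_extent)
for n in("scene","side","wrist"):
    print(n,camera_info(n)); cv2.imwrite(f"pics/{n}0.png",grab_frame(n))
E
```

```text
{'t': 0.0, 'joint_positions': array([ 1.11685511e+00,  8.79588652e-02,  1.37227472e+00, -2.07965439e-05,
        1.68359574e+00, -1.03079597e-01]), 'qvel': array([ 0.0006555 , -0.00037135,  0.00049148,  0.00178224,  0.00070487,
        0.00207904]), 'effort': array([ 9.57079865e-04, -3.51880538e+01, -3.13265669e+01, -1.01603059e-04,
        1.08978135e-02,  8.10247656e-06]), 'tcp_pos': array([0.1888252 , 0.51605441, 0.23812661]), 'orientation': array([-0.54820897, -3.09278539,  0.00338625]), 'wrist_force': array([0.63636698, 0.38652135, 0.39635867]), 'ft_torque': array([0.01547952, 0.0289332 , 0.00217913]), 'gripper_force': 0.0, 'gripper_width': 1.0019679899111165}
0.008
scene {'fx': 413.1647689564716, 'fy': 413.1647689564716, 'cx': 326.7174709721051, 'cy': 201.59378412694755, 'eye': array([ 1.06860416, -0.1308748 ,  0.86883085]), 'orientation': array([-2.08499783, -1.58025704,  0.50659508])}
side {'fx': 380.777486124594, 'fy': 380.777486124594, 'cx': 315.1104054271589, 'cy': 196.64782048792318, 'eye': array([ 0.35577038, -0.58790769,  0.82828868]), 'orientation': array([-2.40893378,  0.35608186, -0.13868129])}
wrist {'fx': 353.6971243910166, 'fy': 353.6971243910166, 'cx': 315.8496778635314, 'cy': 195.26880181217152, 'hand_eye': array([[ 8.40857867e-04, -9.50089563e-01, -3.11976146e-01,
         8.00088243e-02],
       [ 9.99998744e-01,  3.79650026e-04,  1.53907691e-03,
        -4.66487868e-04],
       [-1.34381916e-03, -3.11977048e-01,  9.50088688e-01,
        -1.35371743e-01],
       [ 0.00000000e+00,  0.00000000e+00,  0.00000000e+00,
         1.00000000e+00]])}
```

View pics/scene0.png

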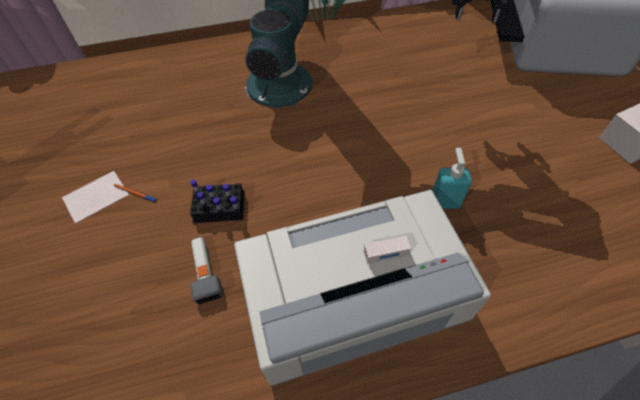

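View pics/side0.png

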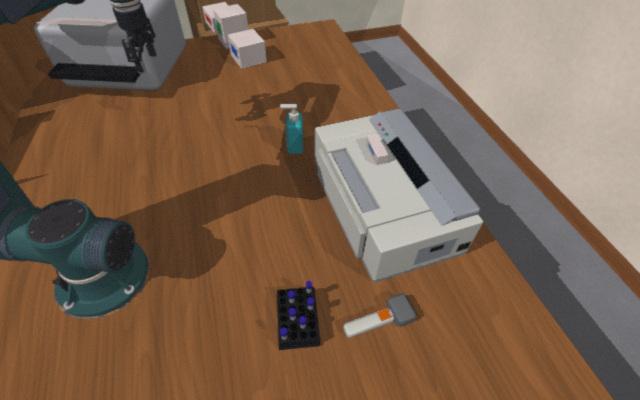

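The scene view shows the analyser with its channel, about (290,238) to (392,213), on the robot side. The bottle is at (452,187), the rack at (217,202) and the scanner at (205,270). The slide box sits on the deck at (388,248). Next I'll enlarge both views to pick out the channel corners.

Run:
```python
import cv2
a=cv2.imread("pics/scene0.png")[185:285,220:420]; b=cv2.imread("pics/side0.png")[110:250,300:440]
cv2.imwrite("pics/a.png",cv2.resize(a,None,fx=4,fy=4,interpolation=cv2.INTER_CUBIC))
cv2.imwrite("pics/b.png",cv2.resize(b,None,fx=4,fy=4,interpolation=cv2.INTER_CUBIC))
```

```text
(no output)
```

View pics/a.png

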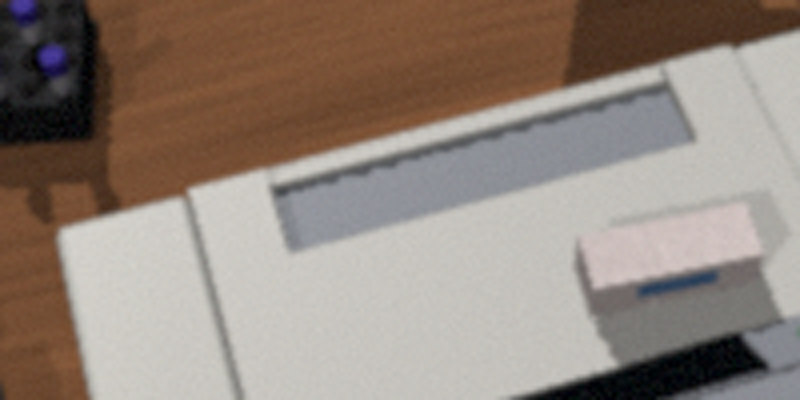

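View pics/b.png

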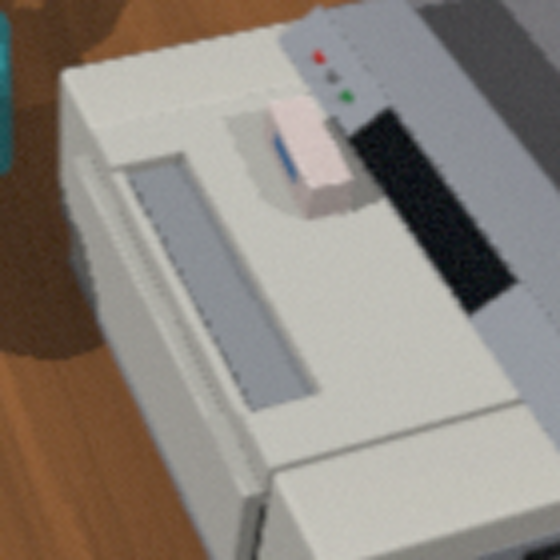

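The scene crop gives these channel corners in full-image pixels: rear (293,247.5) and (393,220), front floor (289,232.5). The outer deck corner is at (235,243). The side crop gives the rear-edge corners at (379.5,207.5) and (346,148). I'll fit the pose to these.

```bash
cat > h.py <<'E'
import numpy as np
from scipy.spatial.transform import Rotation as R
from rig import status, grab_frame, camera_info, arm
def proj(n,P):
    c=camera_info(n); q=R.from_rotvec(c['orientation']).as_matrix().T@(np.asarray(P)-c['eye'])
    return np.array([c['fx']*q[0]/q[2]+c['cx'],c['fy']*q[1]/q[2]+c['cy']])
def A(p,P): # analyser (x,y,yaw) -> world
    c,s=np.cos(p[2]),np.sin(p[2]); return np.array([p[0]+c*P[0]-s*P[1],p[1]+s*P[0]+c*P[1],P[2]])
E
python3 - <<'E'
from h import *
from scipy.optimize import least_squares
obs=[("scene",(.022,-.11,.14),(293,247.5)),("scene",(.022,.11,.14),(393.2,220)),("scene",(-.022,-.11,.13),(288.7,232.5)),
("scene",(-.03,-.22,.14),(235,243)),("side",(.022,-.11,.14),(379.5,207.5)),("side",(.022,.11,.14),(345.7,148.2))]
f=lambda p:np.concatenate([proj(n,A(p,P))-u for n,P,u in obs])
for ini in ([.5,0,0],):
    r=least_squares(f,ini,loss='soft_l1'); print(r.x,np.degrees(r.x[2]),r.fun.reshape(-1,2).round(1))
np.save("pose.npy",r.x)
p=r.x
for P in [(0,-.11,.13),(0,0,.13),(0,.11,.13),(-.036,0,.118),(-.171,0,.118)]: print(P,A(p,P).round(4))
s=status.state(); Rm=R.from_rotvec(s['orientation']).as_matrix(); print(Rm.round(3))
# bystanders, rough, at given z
c={n:camera_info(n) for n in("scene","side")}
def ray(n,u,z):
    k=c[n]; d=R.from_rotvec(k['orientation']).as_matrix()@np.array([(u[0]-k['cx'])/k['fx'],(u[1]-k['cy'])/k['fy'],1]); return k['eye']+d*(z-k['eye'][2])/d[2]
print("bottle",ray("scene",(460,153),.165),"box",ray("scene",(388,243),.17))
E
```

```text
[0.64206141 0.01309623 0.03576257] 2.049044053955646 [[-0.   0.7]
 [ 1.9 -0.4]
 [-0.8  0.1]
 [-1.3 -1.7]
 [ 0.9 -0.3]
 [-0.5 -1.1]]
(0, -0.11, 0.13) [ 0.646  -0.0968  0.13  ]
(0, 0, 0.13) [0.6421 0.0131 0.13  ]
(0, 0.11, 0.13) [0.6381 0.123  0.13  ]
(-0.036, 0, 0.118) [0.6061 0.0118 0.118 ]
(-0.171, 0, 0.118) [0.4712 0.007  0.118 ]
[[-0.939  0.344 -0.001]
 [ 0.344  0.939 -0.002]
 [ 0.    -0.002 -1.   ]]
bottle [0.54752741 0.31930144 0.165     ] box [0.72326031 0.08113442 0.17      ]
```

```bash
cat >> h.py <<'E'
def plan(target,yaw=None):
    s=status.state(); M=R.from_rotvec(s['orientation']); d=M.inv().apply(np.asarray(target)-s['tcp_pos'])*1000
    t=np.array([0,0,0]) 
    if yaw is not None:
        G=R.from_matrix(np.array([[-np.cos(yaw),-np.sin(yaw),0],[-np.sin(yaw),np.cos(yaw),0],[0,0,-1]]))
        t=np.degrees((M.inv()*G).as_rotvec())
    print("tool delta mm",d.round(1),"rot",t.round(2),"tcp",s['tcp_pos'].round(4),"F",s['wrist_force'].round(2),"t",s['t'])
E
python3 -c "
from h import *
p=np.load('pose.npy'); plan((p[0],p[1],.235),p[2])"
```

```text
tool delta mm [-598.5 -316.7    3.8] rot [ -0.1   -0.03 -22.15] tcp [0.1888 0.5162 0.2384] F [-0.85  0.31  0.1 ] t 0.15
```

Request:
apply_moves(
  commands=[
    {"delta_pos":[-45,-24,0],"rotation":[0,0,-2]},
    {"delta_pos":[-90,-48,0],"rotation":[0,0,-4]},
    {"delta_pos":[-135,-72,0],"rotation":[0,0,-6]},
    {"delta_pos":[-180,-96,0],"rotation":[0,0,-8]},
    {"delta_pos":[-225,-120,0],"rotation":[0,0,-10]},
    {"delta_pos":[-270,-144,0],"rotation":[0,0,-12]},
    {"delta_pos":[-315,-168,0],"rotation":[0,0,-14]},
    {"delta_pos":[-360,-192,0],"rotation":[0,0,-16]},
  ],
  fingers=255,
)

```text
t: 1.15
tcp_pos: [0.4619, 0.2111, 0.2391]
orientation: [-0.111, -3.139, -0.0]
wrist_force: [0.8, -0.6, -0.4]
gripper_width: -0.002
gripper_force: 0.0
```

```bash
python3 -c "
from h import *
p=np.load('pose.npy'); plan((p[0],p[1],.235),p[2])"
```

```text
tool delta mm [-193.7 -184.8    4. ] rot [ 0.01 -0.01 -6.09] tcp [0.4619 0.2111 0.2391] F [ 0.83 -0.59 -0.4 ] t 1.15
```

Request:
apply_moves(
  commands=[
    {"delta_pos":[-36,-34,1],"rotation":[0,0,-1]},
    {"delta_pos":[-72,-68,2],"rotation":[0,0,-2]},
    {"delta_pos":[-108,-102,3],"rotation":[0,0,-3]},
    {"delta_pos":[-140,-133,4],"rotation":[0,0,-4]},
    {"delta_pos":[-170,-162,4],"rotation":[0,0,-5]},
    {"delta_pos":[-193,-184,4],"rotation":[0,0,-6.1]},
    {"delta_pos":[-193,-184,4],"rotation":[0,0,-6.1]},
    {"delta_pos":[-193,-184,4],"rotation":[0,0,-6.1]},
  ],
)

```text
t: 2.15
tcp_pos: [0.64, 0.0156, 0.2348]
orientation: [0.055, -3.14, -0.001]
wrist_force: [-0.3, -0.2, 0.6]
gripper_width: -0.004
gripper_force: 0.0
```

Run:
```python
from h import *
import cv2,pickle
s=status.state(); im=grab_frame("wrist"); cv2.imwrite("pics/w1.png",im); pickle.dump((s['tcp_pos'],s['orientation']),open("w1.pkl","wb"))
p=np.load('pose.npy'); plan((p[0],p[1],.235),p[2])
```

```text
tool delta mm [-2.1 -3.   0.2] rot [ 0.04 -0.04 -0.01] tcp [0.6399 0.016  0.2352] F [-0.1   0.01  0.18] t 2.2
```

View pics/w1.png

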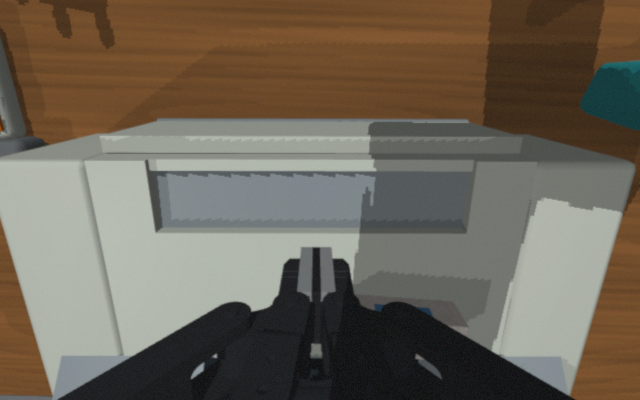

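The wrist view shows the channel from the left rear corner (157,232) to the right rear corner (467,232). The front deck corners are near (1,162) and (630,162). I'll refine the pose from these.

Run:
```python
from h import *
import pickle,cv2
from scipy.optimize import least_squares
t,o=pickle.load(open("w1.pkl","rb")); k=camera_info("wrist"); H=k['hand_eye']; M=R.from_rotvec(o).as_matrix()
def pw(P):
    q=H[:3,:3].T@(M.T@(np.asarray(P)-t)-H[:3,3]); return np.array([k['fx']*q[0]/q[2]+k['cx'],k['fy']*q[1]/q[2]+k['cy']])
obs=[((-.03,-.22,.14),(1,162)),((-.03,.22,.14),(630,162)),((.022,-.11,.14),(157,232)),((.022,.11,.14),(467,232)),((-.022,-.11,.135),(152,171)),((-.022,.11,.135),(472,171))]
f=lambda p:np.concatenate([pw(A(p,P))-u for P,u in obs])
r=least_squares(f,[.64,.013,.035],loss='soft_l1'); p=r.x
print(p,np.degrees(p[2]),r.fun.reshape(-1,2).round(1)); np.save("pose2.npy",p)
p0=np.load("pose.npy"); print(f(p0).reshape(-1,2).round(1))
plan(A(p,(0,-.0,.165)),p[2])
```

```text
[0.64182945 0.01308306 0.0352746 ] 2.0210856536481083 [[-20.9  -0.6]
 [ 12.5  -0.6]
 [  0.1   1.2]
 [ -0.    1.1]
 [ -0.7   0.2]
 [  0.6   0.2]]
[[-20.7  -0.1]
 [ 12.5  -0.4]
 [  0.2   1.6]
 [ -0.    1.3]
 [ -0.7   0.6]
 [  0.5   0.5]]
tool delta mm [-1.9 -3.  70.2] rot [ 0.04 -0.04  0.02] tcp [0.6399 0.016  0.2352] F [-0.1   0.01  0.18] t 2.2
```

Run:
```python
from h import *
p=np.load("pose2.npy"); plan(A(p,(0,-.066,.146)),p[2])
```

```text
tool delta mm [ -1.9 -69.1  89.1] rot [ 0.04 -0.04  0.02] tcp [0.6399 0.016  0.2352] F [-0.1   0.01  0.18] t 2.2
```

Request:
apply_moves(
  commands=[
    {"delta_pos":[-2,-35,25],"rotation":[0,0,0]},
    {"delta_pos":[-2,-69,55],"rotation":[0,0,0]},
    {"delta_pos":[-2,-69,80],"rotation":[0,0,0]},
    {"delta_pos":[-2,-69,88],"rotation":[0,0,0]},
    {"delta_pos":[-2,-69,91],"rotation":[0,0,0]},
    {"delta_pos":[-2,-69,93],"rotation":[0,0,0]},
    {"delta_pos":[-2,-69,93],"rotation":[0,0,0]},
  ],
)

```text
t: 3.08
tcp_pos: [0.6454, -0.0533, 0.1435]
orientation: [-0.056, 3.139, -0.0]
wrist_force: [-0.2, 0.3, 0.2]
gripper_width: -0.001
gripper_force: 0.0
```

Request:
apply_moves(
  commands=[
    {"delta_pos":[0,0,1],"rotation":[0,0,0]},
    {"delta_pos":[0,0,2],"rotation":[0,0,0]},
    {"delta_pos":[0,0,3],"rotation":[0,0,0]},
  ],
)

```text
t: 3.45
tcp_pos: [0.6449, -0.0538, 0.1393]
orientation: [-0.055, 3.141, 0.0]
wrist_force: [-0.8, 0.1, 0.5]
gripper_width: -0.0
gripper_force: 0.0
```

Request:
apply_moves(
  commands=[
    {"delta_pos":[0,0,0.7],"rotation":[0,0,0]},
    {"delta_pos":[0,0,1],"rotation":[0,0,0]},
    {"delta_pos":[0,0,1],"rotation":[0,0,0]},
  ],
)

```text
t: 3.82
tcp_pos: [0.6449, -0.0537, 0.1383]
orientation: [0.055, -3.141, -0.0]
wrist_force: [-1.4, -0.1, -0.5]
gripper_width: 0.004
gripper_force: 0.0
```

Request:
apply_moves(
  commands=[
    {"delta_pos":[0,0,0.5],"rotation":[0,0,0]},
    {"delta_pos":[0,0,0.5],"rotation":[0,0,0]},
  ],
)

```text
t: 4.08
tcp_pos: [0.6449, -0.0537, 0.1381]
orientation: [-0.055, 3.141, -0.0]
wrist_force: [-0.5, -0.4, 1.8]
gripper_width: 0.001
gripper_force: 0.6
```

Request:
apply_moves(
  commands=[
    {"delta_pos":[0,0,0.5],"rotation":[0,0,0]},
    {"delta_pos":[0,0,0.5],"rotation":[0,0,0]},
  ],
)

```text
t: 4.32
tcp_pos: [0.645, -0.0537, 0.1381]
orientation: [-0.055, 3.14, -0.0]
wrist_force: [-1.8, -0.1, 3.3]
gripper_width: 0.004
gripper_force: 2.2
```

Request:
apply_moves(
  commands=[
    {"delta_pos":[0,3,0],"rotation":[0,0,0]},
    {"delta_pos":[0,6,0],"rotation":[0,0,0]},
    {"delta_pos":[0,9,0],"rotation":[0,0,0]},
    {"delta_pos":[0,9,0],"rotation":[0,0,0]},
  ],
)

```text
t: 4.82
tcp_pos: [0.6451, -0.0449, 0.138]
orientation: [-0.055, 3.139, -0.001]
wrist_force: [0.1, -2.9, 6.8]
gripper_width: 0.003
gripper_force: 2.6
```

Request:
apply_moves(
  commands=[
    {"delta_pos":[0,3,0],"rotation":[0,0,0]},
    {"delta_pos":[0,6,0],"rotation":[0,0,0]},
    {"delta_pos":[0,9,0],"rotation":[0,0,0]},
    {"delta_pos":[0,9,0],"rotation":[0,0,0]},
  ],
)

```text
t: 5.32
tcp_pos: [0.6438, -0.0346, 0.1365]
orientation: [0.056, -3.14, -0.002]
wrist_force: [0.1, -0.6, 1.0]
gripper_width: 0.001
gripper_force: 0.4
```

It dropped at about y = -47 mm in the channel: z fell 1.5 mm and the force eased. Now I'll press straight down in small steps.

Request:
apply_moves(
  commands=[
    {"delta_pos":[0,0,1.5],"rotation":[0,0,0]},
    {"delta_pos":[0,0,3],"rotation":[0,0,0]},
    {"delta_pos":[0,0,4.5],"rotation":[0,0,0]},
    {"delta_pos":[0,0,6],"rotation":[0,0,0]},
    {"delta_pos":[0,0,6],"rotation":[0,0,0]},
  ],
)

```text
t: 5.95
tcp_pos: [0.6443, -0.0356, 0.1312]
orientation: [-0.055, 3.141, 0.0]
wrist_force: [0.4, 0.7, 0.9]
gripper_width: 0.002
gripper_force: 0.6
```

Request:
apply_moves(
  commands=[
    {"delta_pos":[0,0,1.5],"rotation":[0,0,0]},
    {"delta_pos":[0,0,3],"rotation":[0,0,0]},
    {"delta_pos":[0,0,3],"rotation":[0,0,0]},
  ],
)

```text
t: 6.32
tcp_pos: [0.6443, -0.0358, 0.1283]
orientation: [-0.055, 3.141, 0.0]
wrist_force: [0.0, 0.7, 2.0]
gripper_width: 0.001
gripper_force: 0.7
```

Now on the catch.

Request:
apply_moves(
  commands=[
    {"delta_pos":[0,0,1.5],"rotation":[0,0,0]},
    {"delta_pos":[0,0,3],"rotation":[0,0,0]},
    {"delta_pos":[0,0,4.5],"rotation":[0,0,0]},
    {"delta_pos":[0,0,6],"rotation":[0,0,0]},
    {"delta_pos":[0,0,6],"rotation":[0,0,0]},
  ],
)

```text
t: 6.95
tcp_pos: [0.6444, -0.0357, 0.1243]
orientation: [-0.055, 3.14, -0.0]
wrist_force: [-2.1, 1.0, 7.7]
gripper_width: 0.001
gripper_force: 3.5
```

Request:
apply_moves(
  commands=[
    {"delta_pos":[0,0,1.5],"rotation":[0,0,0]},
    {"delta_pos":[0,0,3],"rotation":[0,0,0]},
    {"delta_pos":[0,0,3],"rotation":[0,0,0]},
  ],
)

```text
t: 7.32
tcp_pos: [0.6443, -0.0358, 0.1211]
orientation: [-0.055, 3.14, -0.0]
wrist_force: [-1.7, 1.4, 7.0]
gripper_width: 0.002
gripper_force: 3.4
```

Request:
apply_moves(
  commands=[
    {"delta_pos":[0,0,1],"rotation":[0,0,0]},
    {"delta_pos":[0,0,1.8],"rotation":[0,0,0]},
    {"delta_pos":[0,0,1.8],"rotation":[0,0,0]},
  ],
)

```text
t: 7.7
tcp_pos: [0.6444, -0.0358, 0.1195]
orientation: [-0.055, 3.14, -0.0]
wrist_force: [-2.7, 0.6, 7.9]
gripper_width: -0.001
gripper_force: 3.6
```

Run:
```python
from h import *
import cv2
im=grab_frame("side"); cv2.imwrite("pics/s2.png",cv2.resize(im[90:290,240:480],None,fx=2.5,fy=2.5))
```

```text
(no output)
```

View pics/s2.png

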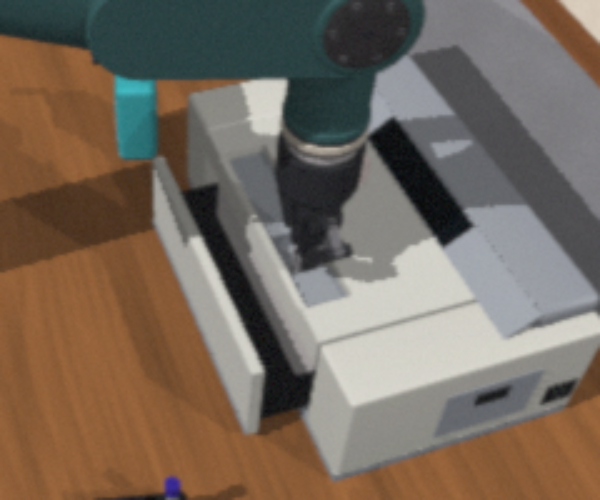

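The side crop shows the drawer ajar, with an open gap behind its panel. I'll lift out and move over the middle of the gap.

Run:
```python
from h import *
p=np.load("pose2.npy"); plan(A(p,(-.057,0,.175)),p[2]); plan(A(p,(-.057,0,.098)),p[2])
```

```text
tool delta mm [ 57.7  48.9 -55.6] rot [-0.01  0.07 -0.02] tcp [ 0.6443 -0.0357  0.1195] F [-2.16  0.71  7.69] t 7.75
tool delta mm [57.8 48.9 21.4] rot [-0.01  0.07 -0.02] tcp [ 0.6443 -0.0357  0.1195] F [-2.16  0.71  7.69] t 7.75
```

Request:
apply_moves(
  commands=[
    {"delta_pos":[0,0,-12],"rotation":[0,0,0]},
    {"delta_pos":[0,0,-35],"rotation":[0,0,0]},
    {"delta_pos":[0,0,-57],"rotation":[0,0,0]},
    {"delta_pos":[15,12,-57],"rotation":[0,0,0]},
    {"delta_pos":[40,34,-57],"rotation":[0,0,0]},
    {"delta_pos":[58,49,-57],"rotation":[0,0,0]},
    {"delta_pos":[58,49,-57],"rotation":[0,0,0]},
    {"delta_pos":[58,49,-57],"rotation":[0,0,0]},
  ],
)

```text
t: 8.75
tcp_pos: [0.585, 0.0107, 0.1745]
orientation: [-0.054, 3.141, -0.001]
wrist_force: [-0.6, 0.8, 0.0]
gripper_width: 0.002
gripper_force: 0.0
```

Run:
```python
from h import *
import cv2
p=np.load("pose2.npy"); plan(A(p,(-.057,0,.098)),p[2])
cv2.imwrite("pics/w3.png",grab_frame("wrist"))
```

```text
tool delta mm [ 0.1  0.5 76.5] rot [-0.04  0.02 -0.04] tcp [0.585  0.0107 0.1745] F [-0.57  0.83  0.01] t 8.75
```

View pics/w3.png

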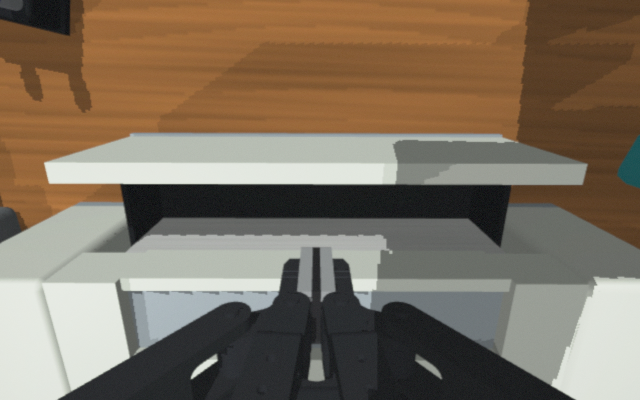

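The wrist view shows the panel's back edge at row 184 and the analyser front near row 250, so the gap is open. Lowering in now.

Request:
apply_moves(
  commands=[
    {"delta_pos":[0,0,15],"rotation":[0,0,0]},
    {"delta_pos":[0,0,30],"rotation":[0,0,0]},
    {"delta_pos":[0,0,42],"rotation":[0,0,0]},
    {"delta_pos":[0,0,52],"rotation":[0,0,0]},
    {"delta_pos":[0,0,62],"rotation":[0,0,0]},
    {"delta_pos":[0,0,70],"rotation":[0,0,0]},
    {"delta_pos":[0,0,76],"rotation":[0,0,0]},
    {"delta_pos":[0,0,76],"rotation":[0,0,0]},
  ],
)

```text
t: 9.8
tcp_pos: [0.5843, 0.0113, 0.098]
orientation: [0.055, -3.14, -0.0]
wrist_force: [0.1, 0.5, 0.4]
gripper_width: -0.002
gripper_force: 0.0
```

Request:
apply_moves(
  commands=[
    {"delta_pos":[5,0,0],"rotation":[0,0,0]},
    {"delta_pos":[10,0,0],"rotation":[0,0,0]},
    {"delta_pos":[15,0,0],"rotation":[0,0,0]},
    {"delta_pos":[20,0,0],"rotation":[0,0,0]},
    {"delta_pos":[25,0,0],"rotation":[0,0,0]},
    {"delta_pos":[30,0,0],"rotation":[0,0,0]},
  ],
)

```text
t: 10.55
tcp_pos: [0.5546, 0.0102, 0.0989]
orientation: [-0.055, 3.14, 0.0]
wrist_force: [2.0, 0.1, 1.2]
gripper_width: -0.002
gripper_force: 0.9
```

Request:
apply_moves(
  commands=[
    {"delta_pos":[6,0,0],"rotation":[0,0,0]},
    {"delta_pos":[13,0,0],"rotation":[0,0,0]},
    {"delta_pos":[20,0,0],"rotation":[0,0,0]},
    {"delta_pos":[27,0,0],"rotation":[0,0,0]},
    {"delta_pos":[34,0,0],"rotation":[0,0,0]},
    {"delta_pos":[41,0,0],"rotation":[0,0,0]},
    {"delta_pos":[48,0,0],"rotation":[0,0,0]},
    {"delta_pos":[53,0,0],"rotation":[0,0,0]},
  ],
)

```text
t: 11.55
tcp_pos: [0.5009, 0.0083, 0.0984]
orientation: [0.055, -3.141, -0.0]
wrist_force: [1.3, 0.8, 2.4]
gripper_width: 0.001
gripper_force: 0.9
```

Request:
apply_moves(
  commands=[
    {"delta_pos":[2,0,0],"rotation":[0,0,0]},
    {"delta_pos":[4,0,0],"rotation":[0,0,0]},
    {"delta_pos":[6,0,0],"rotation":[0,0,0]},
    {"delta_pos":[8,0,0],"rotation":[0,0,0]},
    {"delta_pos":[10,0,0],"rotation":[0,0,0]},
    {"delta_pos":[11,0,0],"rotation":[0,0,0]},
    {"delta_pos":[11,0,0],"rotation":[0,0,0]},
  ],
)

```text
t: 12.42
tcp_pos: [0.4903, 0.0079, 0.0984]
orientation: [0.055, -3.14, -0.0]
wrist_force: [0.3, -0.4, 0.4]
gripper_width: 0.0
gripper_force: 0.0
```

Continuing gently to the stop.

Request:
apply_moves(
  commands=[
    {"delta_pos":[1,0,0],"rotation":[0,0,0]},
    {"delta_pos":[2,0,0],"rotation":[0,0,0]},
    {"delta_pos":[3,0,0],"rotation":[0,0,0]},
    {"delta_pos":[3,0,0],"rotation":[0,0,0]},
  ],
)

```text
t: 12.92
tcp_pos: [0.4875, 0.0078, 0.0985]
orientation: [0.055, -3.141, -0.0]
wrist_force: [0.3, -0.0, -0.3]
gripper_width: 0.001
gripper_force: 0.2
```

Request:
apply_moves(
  commands=[
    {"delta_pos":[1,0,0],"rotation":[0,0,0]},
    {"delta_pos":[2,0,0],"rotation":[0,0,0]},
    {"delta_pos":[2,0,0],"rotation":[0,0,0]},
  ],
)

```text
t: 13.3
tcp_pos: [0.4872, 0.0078, 0.0986]
orientation: [-0.055, 3.137, 0.0]
wrist_force: [6.2, -0.1, -5.2]
gripper_width: -0.003
gripper_force: 3.2
```

At the stop, where the geometry puts it. I'll back off and lift clear.

Request:
apply_moves(
  commands=[
    {"delta_pos":[-4,0,0],"rotation":[0,0,0]},
    {"delta_pos":[-9,0,0],"rotation":[0,0,0]},
    {"delta_pos":[-9,0,-15],"rotation":[0,0,0]},
    {"delta_pos":[-9,0,-45],"rotation":[0,0,0]},
    {"delta_pos":[-9,0,-90],"rotation":[0,0,0]},
    {"delta_pos":[-9,0,-130],"rotation":[0,0,0]},
    {"delta_pos":[-9,0,-150],"rotation":[0,0,0]},
    {"delta_pos":[-9,0,-150],"rotation":[0,0,0]},
  ],
)

```text
t: 14.3
tcp_pos: [0.4956, 0.008, 0.2518]
orientation: [-0.055, 3.135, -0.001]
wrist_force: [-0.1, 0.7, 0.1]
gripper_width: 0.003
gripper_force: 0.0
```

Run:
```python
from h import *
import cv2
cv2.imwrite("pics/s4.png",grab_frame("side")); print(status.state()['wrist_force'],status.state()['qvel'].round(3))
```

```text
[ 0.19738573  0.25983633 -0.57759619] [ 0.     0.022  0.049 -0.001 -0.006  0.001]
```

View pics/s4.png

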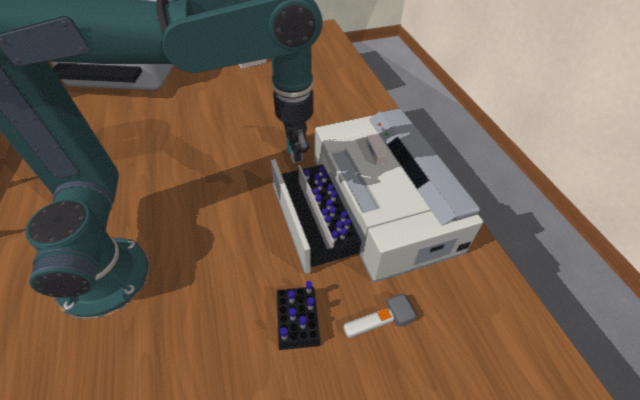

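The drawer is fully out, from (290,215) to (345,235), and its tubes are exposed. The bystanders are where they were and the gripper is clear. Handing in.

```bash
python3 -c "
from rig import finish_job
print(finish_job())"
```

```text
the job is handed in; nothing more can be done
None
```

The hidden catch was found and pressed, the drawer was drawn out to its stop and released, the bystanders I could see were not moved, and the job was handed in after about 14 s of robot time (no verdict was returned).

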